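Load the stain cartridge into the dispenser stand

TASK

Load the stain dispenser: slide the gate of the stand fully open, then slide the cartridge that has a round flange below its cap sideways into the slotted plate, fully home, so that it hangs upright from the plate by its flange, and then slide the gate fully shut in front of it and let go. Keep the cartridge upright on the way and leave everything else on the bench where it is.

Things in the scene. Friction and masses are not known exactly. Their poses are not given: they have to be found in the camera images.
- cart_mid (a point): The flanged cartridge, upright and loose, 142 mm tall, 0.15-0.28 kg. The point: on its axis, 71 mm above its foot; z up the axis. From the foot: amber barrel with paper label, 44 mm diameter, 80 mm tall; white neck, 24 mm diameter, 14 mm tall (9 to 23 mm above the point); white flange, 48 mm diameter, 5 mm thick (23 to 28 mm above the point); cap. No other container has a flange.
- cart_cap (a point): Middle of the cartridge's black round cap above the flange, 30 mm diameter, 43 mm tall (21.5 mm above and below the point), the place to grip it from above; 49.5 mm above cart_mid.
- seat (a point): Point on the top face of the dispenser stand's level steel plate (6 mm thick, top 115 mm above the bench), where the cartridge's axis is when its neck is home (within 1 mm) at the slot's end. x runs along the slot from mouth to end, y across it, z up. The plate spans x -45 to 50, y -125 to 70 mm. The slot is 29 mm wide: barrel and flange cannot pass. Seated, cart_mid is 23 mm below this point.
- mouth (a point): Middle of the slot's open mouth in the plate's front edge, on its top face, 45 mm before seat (same axes); the mouth flares to 45 mm over its first 17 mm. Below, the stand's black base is 10 mm high and reaches 15 mm before this point; the space between base and plate is open in front. The stand is fixed; nothing but the gate rises above the plate.
- gate (a joint): Travel in m of the aluminium gate bar sliding on the plate's front edge: 0 shut (across the mouth, blocking the flange), 0.055 fully open. Growing values move it to -y of seat. It stays where left; 1.5 N slides it. The bar is 88 x 10.5 mm, its top 13 mm above the plate; shut, it spans y -66 to 22 and x -44.5 to -34 mm from seat. It starts shut or up to 8 mm open.
- gate_knob (a point): Middle of the gate's upright black round knob, 20 mm diameter, 40 mm tall (20 mm above and below the point), standing on the gate bar; it moves with the gate. With the gate shut it lies 39 mm before and 55 mm to -y of seat, 33 mm above the plate.
- plain: A bystander: cartridge of the same size, barrel and cap, but without flange, loose; origin at the centre of its foot.
- jar: A bystander: amber jar with black lid, 62 mm diameter, 90 mm tall, loose; origin at the centre of its foot.
- dishes: A bystander: stack of three culture dishes, 90 mm diameter, 45 mm high, loose; origin under its centre.
- beaker: A bystander: glass beaker, 68 mm diameter, 90 mm tall, loose; origin under its centre.
- slidebox: A bystander: grey flat box, 100 x 180 x 34 mm, loose; origin under its centre.
- wash: A bystander: white bottle, 68 mm diameter, 110 mm tall, loose; origin under its centre.
- spoon: A bystander: steel sampling spoon lying flat, 160 mm long, loose; origin near its middle.

How it is judged (in metres and radians):
On the way, in this order (a step that is already met when the one before it is completed fails the run):
1. the gate is slid open (value of joint gate above 0.047 m), for 0.1 s.
2. the flanged cartridge hangs in the slot by its flange (horizontal distance between cart_mid and seat below 0.009 m and z of cart_mid in the frame of seat between -0.028 and -0.018 m and angle between cart_mid's own z axis and vertical below 0.1 rad), for 0.2 s.
At the end, for the whole second after the job is handed in: The flanged cartridge hangs upright (within 0.1 rad) in the slot, its axis within 9 mm of the seat point and its flange on the plate (height within 5 mm), and the gate is shut to within 6 mm (all of step 2 and value of joint gate below 0.006 m); the robot touches nothing.
It fails at once if another thing on the bench is moved by more than 30 mm (distance of any of plain, jar, dishes, beaker, slidebox, wash, spoon from where it was at the start of the episode above 0.03 m).
It fails at once if the cartridge is tipped by more than 35 degrees (angle between cart_mid's own z axis and vertical above 0.61 rad).
It also fails if it takes over 64 s, if anything falls off the work surface, if the arm or the gripper's body presses on something with over 40 N, if the wrist force passes 120 N, or if a joint passes its speed limit or range.

ROBOT

A 6-joint arm with a two-finger parallel gripper is mounted at the origin on the work surface. World frame = base frame: x ahead of the robot, y to its left, z up, the work surface at z = 0. Lengths are in mm, angles in rad, forces in N, time in s.
With the tool pointing down it reaches from about 300 to 775 mm from the base axis. Payload 14.6 kg.
Tool frame: the origin (TCP) lies at the very end of the fingers, on their centre line; the grasp point (between the pads) lies 19 mm behind it; z points along the fingers, y is the line along which they close (so a half turn about z gives the same grasp; the last joint's range is limited). The gripper opens to 94 mm and grips with 3 to 60 N. Pads are 16 mm wide; open, the fingers measure 119 mm over their backs; the gripper's body (75 mm by 177 mm) begins 78 mm behind the grasp point.
Start: joints at [-1.389, 0.3, 1.521, -0, 1.321, -0.067], TCP at [135.426, -533.056, 205.446] pointing down, gripper open.
Joint ranges: [-3.03, 3.03], [-0.79, 2.21], [0.23, 2.52], [-1.04, 4.18], [0, 3.07], [-2.55, 2.55]. Speed limits (rad/s): [2.22, 2.22, 2.57, 3.14, 3.14, 3.14].

INTERFACE

Orientations are given as [roll, pitch, yaw] about the fixed x, y, z axes, in that order (R = Rz(yaw) Ry(pitch) Rx(roll)).
In Python, from cell import manip, camera, get_calibration gives the robot as it stands. The module is installed in compiled form; this text tells all that it offers.
- The arm moves only by the tool jog_arm, never from a script. Its argument "plan" is one flat list of numbers, 6 for each row, row after row: the shift along the world's x, y, z in m, then the turn, a rotation vector about the world's x, y, z in degrees. A call has 1 to 20 rows; each row is the pose to reach, as a shift and turn from the pose commanded when the call began; what a row does not reach only later rows make up. A row lasts 1/10 s, in which the tool goes at most 50 mm and 8.59 degrees, less where a joint would pass 70% of its speed; a pose out of reach is approached as far as the arm can. A call with a gripper value outside its range is refused whole. "claw" is the finger opening in m, from 0 to 0.094, set as the call begins (left out, the last holds). The fingers move at their own pace and stop on an object; "force" is the grip in N (left out, the last holds). Time passes only in rows, so rows that repeat a pose let the fingers close. It gives the time, the measured TCP pose, the force, the opening and the grip force at its end, in the units of the state.
- manip.read_state(): the state, without advancing time (a new reading comes with each control period).
- camera(name): name is "scene" or "top" or "wrist"; returns (picture, depth): 480x640x3 uint8, red, green, blue; 480x640 float32, mm along the optical axis (not along the pixel's ray), 0 where there is no reading.
- get_calibration(name): a dict with "fx", "fy", "cx", "cy" (pixels), "origin" and "attitude" of the camera in the world. Camera axes: x right, y down, z forward; pixel columns grow to the right and rows downward; lengths in mm; the calibration is good to about 2 mm. A picture is of the moment at which its call begins: read the wrist's pose just before it. get_calibration takes no time and is no camera call; for the wrist camera it gives the pose at the moment of the call.
- manip.sign_off(): hands the job in; it is judged then, once.
The state is a dict: "clock": time; "joints": joint angles; "qd": joint speeds; "effort": joint torques, N m; "eef_pos": TCP position; "eef_rot": TCP orientation; "wrist_force": force on the tool from outside, world axes, zero at the start; "moment": the same for the moment, N m; "finger_gap": finger opening in mm; "finger_force": force on a finger pad.
Only numpy, scipy, OpenCV 4.12 (cv2) and the standard library are available. Lean on these libraries where they do the work, as an engineer would, in place of code of your own. Each camera call takes 0.05 s, during which the arm holds its last target. There are 200 camera calls.

## Working session

There is one attempt and no reset: what is moved stays moved. The work goes in short steps, Python scripts to look and compute and a tool call to move; the robot and the scene stay as the last step left them, time stands still between calls to the robot, and variables do not carry over. Pictures are saved under pics/ and viewed, at most 10 in all, crops included, and the job is handed in when it is done.

Besides the shell and the picture viewer there is one more tool, called after "Emit:" as a command line: name --argument value ..., lists and objects as JSON in quotes. jog_arm: Moves the arm, as the interface text tells. Its arguments: {"type":"object","properties":{"plan":{"type":"array"},"claw":{"type":"number"},"force":{"type":"number"}},"required":["plan"]}

```bash
mkdir -p pics; cat > h.py <<'E'
import numpy as np, cv2
from cell import manip, camera, get_calibration
from scipy.spatial.transform import Rotation as R
def att(c):
    a=np.array(c["attitude"],float)
    return a if a.shape==(3,3) else R.from_euler('xyz',a).as_matrix()
def shot(n):
    c=get_calibration(n); p,d=camera(n); return p,d,c
def ray(c,u,v,z):
    r=att(c)@np.array([(u-c["cx"])/c["fx"],(v-c["cy"])/c["fy"],1.]); o=np.array(c["origin"],float)
    return o+r*(z-o[2])/r[2]
def cloud(c,d):
    v,u=np.mgrid[:480,:640]
    P=np.stack([(u-c["cx"])/c["fx"]*d,(v-c["cy"])/c["fy"]*d,d],-1)
    return P@att(c).T+np.array(c["origin"],float)
E
python3 - <<'E'
from h import *
for n in("top","scene"):
    p,d,c=shot(n); print(n,c); cv2.imwrite(f"pics/{n}0.png",p[:,:,::-1]); np.savez(f"{n}0.npz",p=p,d=d)
print(manip.read_state())
E
```

```text
top {'fx': 482.79502239015255, 'fy': 482.79502239015255, 'cx': 324.18110488837965, 'cy': 232.57065190376102, 'origin': array([ 359.07402523,   -6.81049997, 1257.17495296]), 'attitude': array([-2.9637741 ,  0.02636906, -1.55664478])}
scene {'fx': 438.73182354887734, 'fy': 438.73182354887734, 'cx': 318.9844038760155, 'cy': 241.21275704257926, 'origin': array([1032.34035091, -101.02472604,  899.66307389]), 'attitude': array([-2.57237768, -0.00989472,  1.34480903])}
{'clock': 0.1, 'joints': array([-1.38861195e+00,  3.00412967e-01,  1.52148708e+00, -1.06045041e-05,
        1.32070299e+00, -6.65822045e-02]), 'qd': array([-7.18060942e-05, -2.13331552e-04, -2.86245427e-03,  8.62766349e-04,
        6.15202959e-04,  8.99750928e-04]), 'effort': array([ 1.36826078e-03, -5.32644618e+01, -3.53281581e+01,  7.09089939e-02,
        2.35308800e-02, -6.63906690e-05]), 'eef_pos': array([ 135.37810905, -532.84778434,  204.95798373]), 'eef_rot': array([-3.14058383e+00, -5.69742829e-05,  2.48769185e-01]), 'wrist_force': array([0.31649914, 0.05663711, 0.97158432]), 'moment': array([-0.02451843, -0.01355948, -0.00866555]), 'finger_force': 0.0, 'finger_gap': 93.64174837837848}
```

View pics/top0.png

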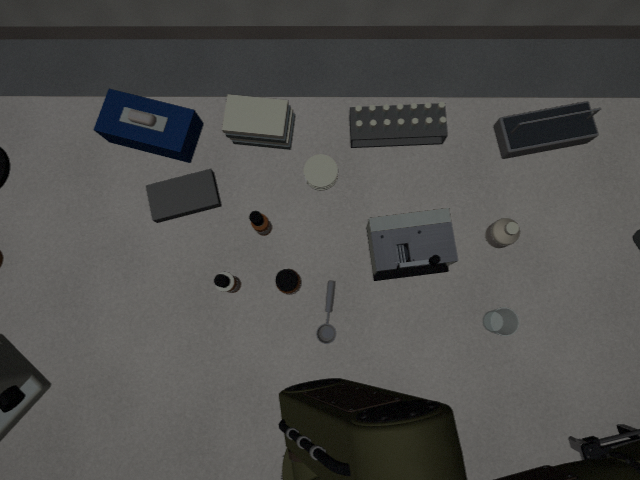

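View pics/scene0.png

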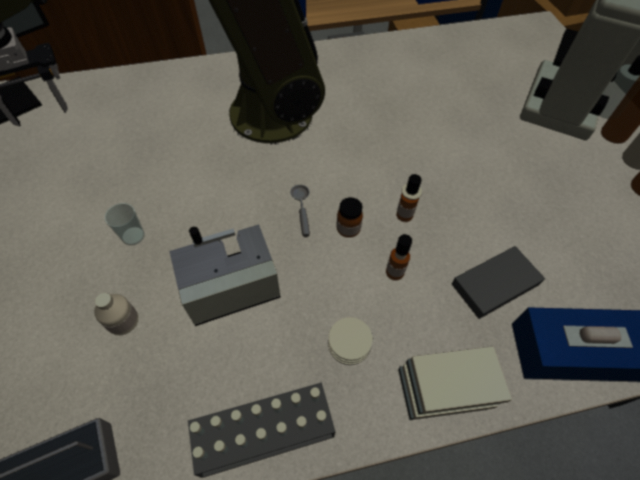

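The top view shows the flanged cartridge at about (225,282) and the plain one at (260,222). The stand's plate is at about (412,237), with its mouth towards the robot and the knob at (434,260). The scene view agrees: the flange is white at (411,187), and the stand is at (225,270).

```bash
python3 - <<'E'
from h import *
for n in("top","scene"):
    f=np.load(n+"0.npz"); c=get_calibration(n); W=cloud(c,f["d"]); p=f["p"].astype(int); Z=W[...,2]
    def st(name,m):
        m=m.astype(np.uint8); k,l,s,ce=cv2.connectedComponentsWithStats(m)
        for i in np.argsort(-s[1:,4])[:3]+1:
            q=W[l==i]; 
            if s[i,4]>15: print(n,name,s[i,4],ce[i].round(1),"med",np.median(q,0).round(1),"mid",((np.percentile(q,2,0)+np.percentile(q,98,0))/2).round(1), cv2.minAreaRect(q[:,:2].astype(np.float32)))
    reg=(W[...,0]>250)&(W[...,0]<650)&(abs(W[...,1])<350)
    st("captop",reg&(abs(Z-142)<6)&(p.max(2)<70))
    st("knobtop",reg&(abs(Z-168)<6))
    st("plate",reg&(abs(Z-115)<5)&(W[...,1]<0))
    # plate colors
p=np.load("top0.npz")["p"]; cv2.imwrite("pics/t1.png",cv2.resize(p[190:310,190:470,::-1],None,fx=2.85,fy=2.85,interpolation=2))
E
```

```text
top captop 131 [220.3 279.8] med [445.1 264.9 142.6] mid [445.7 265.1 141.7] ((445.46417236328125, 264.8333435058594), (28.112104415893555, 27.65407371520996), 47.35481262207031)
top captop 121 [255.4 216.5] med [596.8 189.6 142.7] mid [596.4 188.9 142.5] ((596.9993286132812, 189.55670166015625), (29.06273651123047, 26.900049209594727), 47.43424606323242)
top knobtop 63 [435.7 258.7] med [ 496.3 -228.5  168.3] mid [ 497.3 -228.4  167.7] ((497.2166442871094, -228.478515625), (17.319595336914062, 19.34461212158203), 44.424137115478516)
top plate 3829 [413.1 236.9] med [ 557.  -190.   115.3] mid [ 551.1 -185.6  115.2] ((551.3458251953125, -185.86257934570312), (130.46603393554688, 195.57492065429688), 7.844484806060791)
scene captop 149 [404.4 240.6] med [598.6 186.8 141.5] mid [597.4 187.5 140.5] ((597.040283203125, 188.03086853027344), (26.85479164123535, 30.045452117919922), 28.300071716308594)
scene captop 118 [414.3 179.5] med [446.3 262.8 141.6] mid [445.5 262.6 140.7] ((444.99798583984375, 262.8595275878906), (27.926027297973633, 28.80344009399414), 8.11093807220459)
scene captop 28 [197. 240.] med [ 505.1 -228.2  141.8] mid [ 503.1 -228.6  142.1] ((503.3658142089844, -227.7164764404297), (5.858790397644043, 16.818456649780273), 21.679513931274414)
scene knobtop 79 [193. 231.] med [ 498.4 -229.9  167.7] mid [ 497.7 -230.5  166. ] ((497.76751708984375, -230.294921875), (19.32274055480957, 18.212020874023438), 51.73569869995117)
scene plate 4930 [220.4 265.7] med [ 559.9 -195.1  114.7] mid [ 553.2 -187.7  114.8] ((550.0122680664062, -187.877197265625), (133.71495056152344, 194.86831665039062), 7.986660480499268)
```

View pics/t1.png

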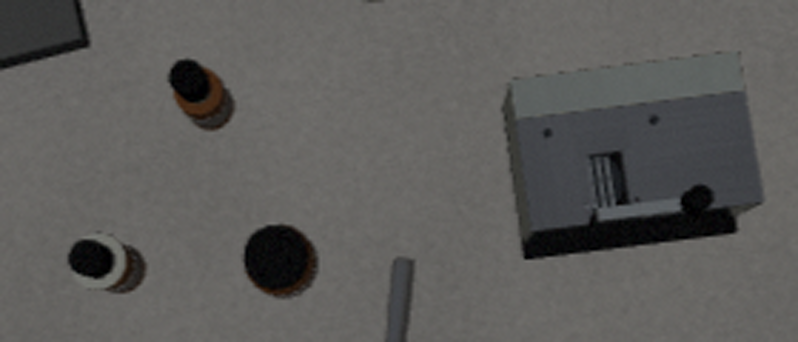

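Emit:
jog_arm --plan '[0.34,0.33,0.09,0,0,-6.4,0.34,0.33,0.09,0,0,-6.4,0.34,0.33,0.09,0,0,-6.4,0.34,0.33,0.09,0,0,-6.4,0.34,0.33,0.09,0,0,-6.4,0.34,0.33,0.09,0,0,-6.4,0.34,0.33,0.09,0,0,-6.4,0.34,0.33,0.09,0,0,-6.4,0.34,0.33,0.09,0,0,-6.4,0.34,0.33,0.09,0,0,-6.4,0.34,0.33,0.09,0,0,-6.4,0.34,0.33,0.09,0,0,-6.4,0.34,0.33,0.09,0,0,-6.4,0.34,0.33,0.09,0,0,-6.4]' --claw 0.05 --force 20

```text
clock: 1.5
eef_pos: [474.8, -203.9, 295.3]
eef_rot: [-3.141, 0.0, 0.136]
wrist_force: [-0.0, 1.1, -0.1]
finger_gap: 49.8
finger_force: 0.0
```

```bash
python3 - <<'E'
from h import *
s=manip.read_state(); print(s["clock"],s["eef_pos"],s["eef_rot"],s["finger_gap"])
p,d,c=shot("wrist"); print(c); np.savez("w1.npz",p=p,d=d,c=np.array([c],object)); cv2.imwrite("pics/w1.png",p[:,:,::-1])
E
```

```text
1.5 [ 474.7508252  -203.86321136  295.27686457] [-3.14147016e+00  3.32501524e-04  1.35619905e-01] 49.84333770171682
{'fx': 365.69707346719326, 'fy': 365.69707346719326, 'cx': 319.67809693761615, 'cy': 246.77276117336038, 'origin': array([ 556.49334178, -193.37210521,  474.98042682]), 'attitude': array([ 2.85642339e+00, -5.05701687e-04, -1.43508891e+00])}
```

View pics/w1.png

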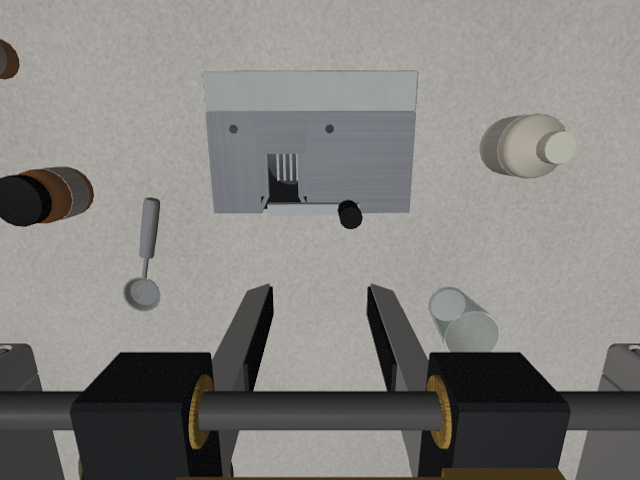

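The wrist view shows the plate front edge at v≈212 (u 214–410), the slot at u≈267–300 with its end at v≈154, and the knob top at about (350,212). I'll cast these onto their planes.

```bash
python3 - <<'E'
from h import *
f=np.load("w1.npz",allow_pickle=True); c=f["c"][0]; p=f["p"]; W=cloud(c,f["d"]); Z=W[...,2]
m=(abs(Z-115)<5); m[:, :190]=0; m[:,430:]=0; m[240:]=0
# front edge line from bottom-most plate pixels, sides
def fit(us,vs): 
    P=np.array([ray(c,u,v,115)[:2] for u,v in zip(us,vs)],np.float32); return cv2.fitLine(P,cv2.DIST_HUBER,0,.01,.01).ravel()
us=[u for u in list(range(220,258))+list(range(370,406))]; fr=fit(us,[np.where(m[:,u])[0].max()+.5 for u in us])
vs=list(range(120,205)); L=fit([np.where(m[v])[0].min()-.5 for v in vs],vs); Rr=fit([np.where(m[v])[0].max()+.5 for v in vs],vs)
S0=fit([np.where(~m[v,235:290])[0].min()+234.5 for v in range(160,192)],range(160,192)); S1=fit([290+np.where(m[v,290:330])[0].min()-.5 for v in range(160,192)],range(160,192))
for n,l in zip("front L R S0 S1".split(),(fr,L,Rr,S0,S1)): print(n,l.round(3),np.degrees(np.arctan2(l[1],l[0])).round(2))
th=np.arctan2(fr[1],fr[0]); y=np.array([np.cos(th),np.sin(th)]); y=y if y[1]>0 else -y; x=np.array([y[1],-y[0]])
yl,yr=L[2:]@y,Rr[2:]@y; s0,s1=S0[2:]@y,S1[2:]@y; xf=fr[2:]@x
print("width",yl-yr,"slot",s0,s1,"from R",(s0+s1)/2-yr,"xf",xf)
for ys in ((yr+125),(s0+s1)/2): print("seat",x*(xf+45)+y*ys)
ve=[np.where(m[130:175,u])[0].max() for u in (285,)]
print("slotend?", [ray(c,284,154,115)@np.r_[x,0]-xf])
k=(Z>160)&(Z<175)&(p.max(2)<70); k[240:]=0; k[:, :320]=0; k[:,380:]=0
kk=W[k]; print("knob",k.sum(),np.median(kk,0),(kk.min(0)+kk.max(0))/2)
print("axes",x,y,np.degrees(np.arctan2(x[1],x[0])))
E
```

```text
front [ 1.35000e-01 -9.91000e-01  4.86399e+02 -1.96507e+02] -82.23
L [ 9.90000e-01  1.39000e-01  5.21237e+02 -9.11300e+01] 8.0
R [ 9.91000e-01  1.37000e-01  5.47640e+02 -2.84533e+02] 7.87
S0 [ 9.90000e-01  1.38000e-01  5.12624e+02 -1.48977e+02] 7.95
S1 [ 9.93000e-01  1.18000e-01  5.20646e+02 -1.76734e+02] 6.8
width 195.1972 slot -216.913 -245.49997 from R 124.75214 xf 455.36667
seat [ 526.9971  -161.19167]
seat [ 527.03064 -161.43726]
slotend? [np.float64(56.64662315200883)]
knob 424 [ 497.62131025 -228.04691054  168.40667379] [ 496.88321474 -228.08638943  165.24249337]
axes [0.99081916 0.13519397] [-0.13519397  0.99081916] 7.769836
```

Emit:
jog_arm --plan '[0.0225,-0.0242,-0.045,0,0,0,0.0225,-0.0242,-0.09,0,0,0,0.0225,-0.0242,-0.13,0,0,0,0.0225,-0.0242,-0.16,0,0,0,0.0225,-0.0242,-0.16,0,0,0,0.0225,-0.0242,-0.16,0,0,0]'

```text
clock: 2.15
eef_pos: [498.0, -227.8, 136.5]
eef_rot: [3.141, -0.0, 0.136]
wrist_force: [0.2, -0.2, 0.4]
finger_gap: 50.0
finger_force: 0.0
```

Emit:
jog_arm --plan '[0,0,0,0,0,0,0,0,0,0,0,0,0,0,0,0,0,0,0,0,0,0,0,0,0,0,0,0,0,0,0,0,0,0,0,0,0,0,0,0,0,0,0,0,0,0,0,0]' --claw 0.01

```text
clock: 2.95
eef_pos: [498.1, -227.3, 135.9]
eef_rot: [3.141, -0.001, 0.137]
wrist_force: [-2.0, 0.3, 6.3]
finger_gap: 19.4
finger_force: 20.0
```

Emit:
jog_arm --plan '[0.0013,-0.01,0,0,0,0,0.0027,-0.02,0,0,0,0,0.0041,-0.03,0,0,0,0,0.0054,-0.04,0,0,0,0,0.0065,-0.0477,0,0,0,0,0.0065,-0.0477,0,0,0,0,0.0065,-0.0477,0,0,0,0,0.0065,-0.0477,0,0,0,0]'

```text
clock: 3.75
eef_pos: [504.6, -274.6, 135.9]
eef_rot: [-3.141, -0.001, 0.137]
wrist_force: [-0.9, 3.2, 7.1]
finger_gap: 19.6
finger_force: 20.0
```

Emit:
jog_arm --plan '[0,0,0,0,0,0,0,0,0,0,0,0,0,0,0,0,0,0,0,0,0,0,0,0,0,0,0.05,0,0,0,0,0,0.1,0,0,0,0,0,0.12,0,0,0,0,0,0.12,0,0,0]' --claw 0.05

```text
clock: 4.55
eef_pos: [505.2, -275.4, 258.8]
eef_rot: [3.138, -0.004, 0.137]
wrist_force: [0.1, -0.2, -1.1]
finger_gap: 49.7
finger_force: 0.0
```

```bash
python3 - <<'E'
from h import *
p,d,c=shot("wrist"); W=cloud(c,d);Z=W[...,2]
k=(Z>160)&(Z<175)&(p.max(2)<70)&(abs(W[...,0]-504)<30)&(abs(W[...,1]+275)<35); kk=W[k]; q=kk.mean(0)
print(k.sum(),(kk.min(0)+kk.max(0))/2,np.median(kk,0), manip.read_state()["eef_pos"])
for q in((kk.min(0)+kk.max(0))/2,np.median(kk,0)):
  d=q[:2]-[527,-161.3]; print(d@[.9906,.1366],"gate",-55-d@[-.1366,.9906])
E
```

```text
526 [ 503.79328203 -275.44247751  165.31064336] [ 504.61497415 -275.41990852  168.35059165] [ 504.6309068  -275.10932171  256.18607589]
-38.58043725327795 gate 54.899500547342754
-37.7633861089075 gate 54.9893868463725
```

Emit:
jog_arm --plan '[-0.059,0.539,0,0,0,0,-0.059,0.539,0,0,0,0,-0.059,0.539,0,0,0,0,-0.059,0.539,0,0,0,0,-0.059,0.539,0,0,0,0,-0.059,0.539,0,0,0,0,-0.059,0.539,0,0,0,0,-0.059,0.539,0,0,0,0,-0.059,0.539,0,0,0,0,-0.059,0.539,0,0,0,0,-0.059,0.539,0,0,0,0,-0.059,0.539,0,0,0,0,-0.059,0.539,0,0,0,0,-0.059,0.539,0,0,0,0,-0.059,0.539,0,0,0,0]' --claw 0.06

```text
clock: 6.1
eef_pos: [445.7, 262.9, 255.1]
eef_rot: [3.141, 0.0, 0.135]
wrist_force: [0.0, -0.8, -0.6]
finger_gap: 59.9
finger_force: 0.0
```

```bash
python3 - <<'E'
from h import *
s=manip.read_state(); print(s["eef_pos"],s["eef_rot"])
p,d,c=shot("wrist"); W=cloud(c,d);Z=W[...,2]; cv2.imwrite("pics/w2.png",p[:,:,::-1])
near=(abs(W[...,0]-445)<35)&(abs(W[...,1]-264)<35)
for n,k in(("cap",near&(abs(Z-142)<4)),("flange",near&(abs(Z-99)<3))):
  kk=W[k]; print(n,k.sum(),cv2.minEnclosingCircle(kk[:,:2].astype(np.float32)),np.median(kk,0))
E
```

```text
[445.68457189 262.90821002 255.14735724] [3.14135896e+00 3.97771953e-04 1.35489463e-01]
cap 953 ((444.5224914550781, 266.1454162597656), 14.941117286682129) [445.43406038 266.13028474 142.35155189]
flange 833 ((444.6710510253906, 266.1866760253906), 23.863847732543945) [455.23265601 267.80085027  99.38444039]
```

View pics/w2.png

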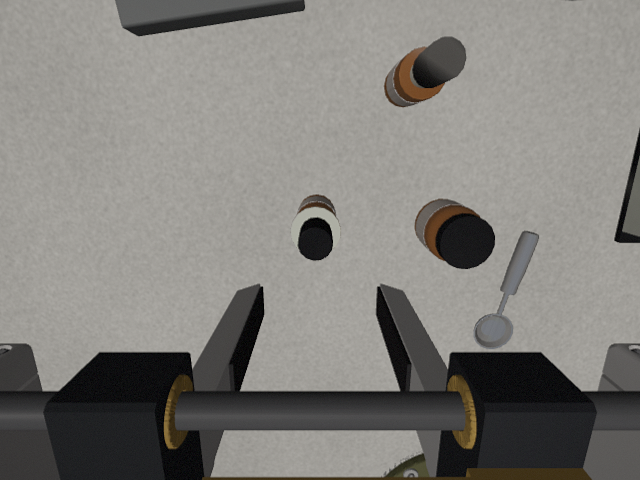

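The picture shows the flanged cartridge between the finger lines, with its cap at (316,238) and white flange at (316,232). The jar at (465,240) is clear of the fingers.

Emit:
jog_arm --plan '[-0.001,0.0033,-0.045,0,0,0,-0.001,0.0033,-0.09,0,0,0,-0.001,0.0033,-0.125,0,0,0,-0.001,0.0033,-0.145,0,0,0,-0.001,0.0033,-0.145,0,0,0,-0.001,0.0033,-0.145,0,0,0]'

```text
clock: 6.75
eef_pos: [444.9, 267.0, 111.3]
eef_rot: [-3.141, -0.001, 0.136]
wrist_force: [0.2, 0.3, 0.4]
finger_gap: 60.1
finger_force: 0.0
```

Emit:
jog_arm --plan '[0,0,0,0,0,0,0,0,0,0,0,0,0,0,0,0,0,0,0,0,0,0,0,0,0,0,0,0,0,0,0,0,0,0,0,0,0,0,0,0,0,0,0,0,0,0,0,0]' --claw 0.02 --force 30

```text
clock: 7.55
eef_pos: [444.6, 267.4, 110.8]
eef_rot: [-3.142, -0.001, 0.137]
wrist_force: [-0.7, -1.7, 4.9]
finger_gap: 29.6
finger_force: 30.0
```

Emit:
jog_arm --plan '[0,0,0.02,0,0,0,0,0,0.05,0,0,0,0,0,0.09,0,0,0,0,0,0.12,0,0,0,0,0,0.12,0,0,0,0,0,0.12,0,0,0]'

```text
clock: 8.15
eef_pos: [444.1, 267.2, 229.6]
eef_rot: [3.141, 0.001, 0.137]
wrist_force: [-0.1, 0.0, -1.6]
finger_gap: 29.2
finger_force: 30.0
```

Emit:
jog_arm --plan '[-0.001,-0.015,0,0,0,0,-0.003,-0.045,0,0,0,0,-0.005,-0.08,0,0,0,0,-0.007,-0.115,0,0,0,0,-0.009,-0.15,0,0,0,0,-0.011,-0.185,0,0,0,0,-0.013,-0.22,0,0,0,0,-0.015,-0.255,0,0,0,0,-0.017,-0.29,0,0,0,0,-0.019,-0.325,0,0,0,0,-0.021,-0.36,0,0,0,0,-0.023,-0.395,0,0,0,0,-0.025,-0.425,0,0,0,0,-0.026,-0.4435,0,0,0,0,-0.026,-0.4435,0,0,0,0,-0.026,-0.4435,0,0,0,0,-0.026,-0.4435,0,0,0,0]'

```text
clock: 9.85
eef_pos: [418.1, -175.4, 229.9]
eef_rot: [-3.141, 0.001, 0.138]
wrist_force: [0.3, 0.1, -2.0]
finger_gap: 29.3
finger_force: 30.0
```

```bash
python3 - <<'E'
from h import *
s=manip.read_state(); print(s["clock"],s["eef_pos"],s["eef_rot"],s["finger_gap"])
p,d,c=shot("wrist"); W=cloud(c,d); cv2.imwrite("pics/w3.png",p[:,:,::-1])
e=s["eef_pos"]; near=np.hypot(W[...,0]-e[0],W[...,1]-e[1])<34
k=near&(p.min(2)>110)&(W[...,2]>200)&(W[...,2]<235); kk=W[k]
if len(kk): print(k.sum(),cv2.minEnclosingCircle(kk[:,:2].astype(np.float32)),np.median(kk,0))
E
```

```text
9.85 [ 418.10765584 -175.42741146  229.92318803] [-3.14086907e+00  7.40958895e-04  1.37658561e-01] 29.271331253822993
1555 ((425.00286865234375, -175.4059295654297), 23.333595275878906) [ 432.18099707 -173.16551811  218.6148832 ]
```

View pics/w3.png

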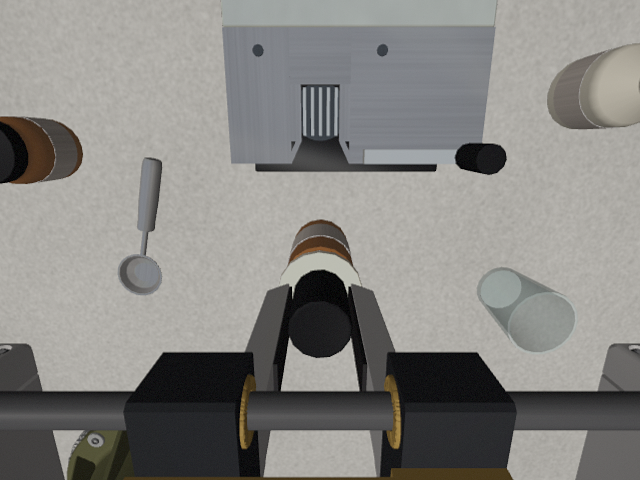

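The cartridge hangs upright in the fingers with its cap at (320,315), in line with the slot at u≈320. The gate is clear to the right.

Emit:
jog_arm --plan '[0,-0.0009,-0.025,0,0,0,0,-0.0009,-0.055,0,0,0,0,-0.0009,-0.08,0,0,0,0,-0.0009,-0.0955,0,0,0,0,-0.0009,-0.0955,0,0,0,0,-0.0009,-0.0955,0,0,0,0,-0.0009,-0.0955,0,0,0]'

```text
clock: 10.6
eef_pos: [419.0, -177.0, 136.0]
eef_rot: [3.141, -0.001, 0.138]
wrist_force: [-0.7, -0.3, -2.5]
finger_gap: 29.7
finger_force: 30.0
```

Emit:
jog_arm --plan '[0.01,0.0014,0,0,0,0,0.025,0.0034,0,0,0,0,0.04,0.0055,0,0,0,0,0.055,0.0076,0,0,0,0,0.055,0.0076,0,0,0,0,0.055,0.0076,0,0,0,0]'

```text
clock: 11.2
eef_pos: [473.5, -169.3, 135.0]
eef_rot: [-3.142, 0.0, 0.138]
wrist_force: [-0.5, 0.5, -2.9]
finger_gap: 29.5
finger_force: 30.0
```

```bash
python3 - <<'E'
from h import *
s=manip.read_state(); e=s["eef_pos"]; print(s["clock"],e,s["wrist_force"])
d=e[:2]-[527,-161.3]; print("seat x,y",d@[.9906,.1366],d@[-.1366,.9906])
p,dd,c=shot("wrist"); W=cloud(c,dd)
near=np.hypot(W[...,0]-e[0],W[...,1]-e[1])<34
k=near&(p.min(2)>110)&(abs(W[...,2]-123)<5); kk=W[k]
if len(kk): print(k.sum(),np.median(kk,0),kk[:,:2]@[-.1366,.9906] .__class__ and np.percentile((kk[:,:2]-[527,-161.3])@np.array([-.1366,.9906]),[1,99]))
E
```

```text
11.2 [ 473.5153712  -169.30539884  135.02490777] [-0.48599861  0.53529132 -2.92094077]
seat x,y -54.07541076772666 -0.6241478008558827Traceback (most recent call last):
  File "<stdin>", line 7, in <module>
ValueError: matmul: Input operand 1 does not have enough dimensions (has 0, gufunc core with signature (n?,k),(k,m?)->(n?,m?) requires 1)
```

Emit:
jog_arm --plan '[0.01,0.002,0,0,0,0,0.02,0.0034,0,0,0,0,0.028,0.0045,0,0,0,0,0.036,0.0056,0,0,0,0,0.044,0.0067,0,0,0,0,0.05,0.0075,0,0,0,0,0.0538,0.008,0,0,0,0,0.0538,0.008,0,0,0,0,0.0538,0.008,0,0,0,0]'

```text
clock: 12.15
eef_pos: [527.1, -161.5, 134.9]
eef_rot: [-3.142, 0.0, 0.137]
wrist_force: [-0.2, 0.2, -2.4]
finger_gap: 29.7
finger_force: 30.0
```

```bash
python3 - <<'E'
from h import *
s=manip.read_state(); e=s["eef_pos"]; print(s["clock"],e,s["eef_rot"],s["wrist_force"],s["moment"])
d=e[:2]-[527,-161.3]; print("seat x,y",d@[.9906,.1366],d@[-.1366,.9906])
p,_,_=shot("wrist"); cv2.imwrite("pics/w4.png",p[:,:,::-1])
E
```

```text
12.15 [ 527.10692921 -161.47242527  134.8828924 ] [-3.14156321e+00  1.61477045e-04  1.37097070e-01] [-0.18881815  0.18756571 -2.41501541] [-0.01332611  0.01256277  0.01391571]
seat x,y 0.0823707795858544 -0.18541100525647444
```

View pics/w4.png

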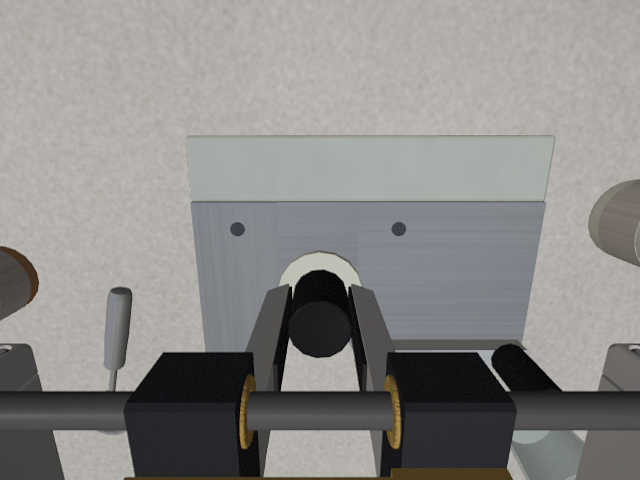

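The flange sits over the slot end at about (320,275), upright, with no contact force. I'll lower it onto the plate and release it.

Emit:
jog_arm --plan '[0,0,-0.0015,0,0,0,0,0,-0.003,0,0,0,0,0,-0.0037,0,0,0,0,0,-0.0037,0,0,0,0,0,-0.0037,0,0,0]'

```text
clock: 12.7
eef_pos: [527.2, -161.6, 131.8]
eef_rot: [3.141, -0.0, 0.137]
wrist_force: [-3.7, 0.1, 6.1]
finger_gap: 29.6
finger_force: 30.0
```

Emit:
jog_arm --plan '[0,0,0,0,0,0,0,0,0,0,0,0,0,0,0,0,0,0,0,0,0,0,0,0,0,0,0,0,0,0,0,0,0,0,0,0]' --claw 0.045

```text
clock: 13.3
eef_pos: [527.2, -161.5, 131.2]
eef_rot: [-3.142, 0.0, 0.137]
wrist_force: [0.3, -0.2, 0.3]
finger_gap: 44.7
finger_force: 0.0
```

Emit:
jog_arm --plan '[0,0,0.02,0,0,0,0,0,0.05,0,0,0,0,0,0.09,0,0,0,0,0,0.12,0,0,0,-0.022,-0.113,0.12,0,0,0,-0.022,-0.113,0.12,0,0,0,-0.022,-0.113,0.12,0,0,0,-0.022,-0.113,0.12,0,0,0,-0.022,-0.113,0.12,0,0,0]'

```text
clock: 14.2
eef_pos: [505.3, -273.9, 251.1]
eef_rot: [-3.141, 0.0, 0.137]
wrist_force: [0.2, 0.8, 0.1]
finger_gap: 45.3
finger_force: 0.0
```

```bash
python3 - <<'E'
from h import *
s=manip.read_state(); e=s["eef_pos"]; print(s["clock"],e,s["eef_rot"])
p,d,c=shot("wrist"); W=cloud(c,d);Z=W[...,2]; cv2.imwrite("pics/w5.png",p[:,:,::-1])
near=np.hypot(W[...,0]-527,W[...,1]+161)<32
for n,k in(("cap",near&(abs(Z-163)<5)),("flange",near&(abs(Z-120)<3)&(p.min(2)>150))):
  kk=W[k]; 
  if len(kk): print(n,k.sum(),cv2.minEnclosingCircle(kk[:,:2].astype(np.float32)),np.median(kk,0))
k=(abs(Z-168)<6)&(p.max(2)<70)&(abs(W[...,0]-504)<30)&(abs(W[...,1]+275)<35); kk=W[k]
if len(kk): print("knob",(kk.min(0)+kk.max(0))/2)
E
```

```text
14.2 [ 505.34536412 -273.86828145  251.08214129] [-3.14114773e+00  1.21762071e-04  1.36909204e-01]
cap 1297 ((526.9808959960938, -162.58656311035156), 15.016791343688965) [ 527.9192835  -163.38523239  163.26170774]
flange 947 ((527.0321044921875, -162.63482666015625), 23.404321670532227) [ 536.6068331  -171.58727607  120.41883038]
knob [ 503.47909669 -275.5581705   166.32317325]
```

View pics/w5.png

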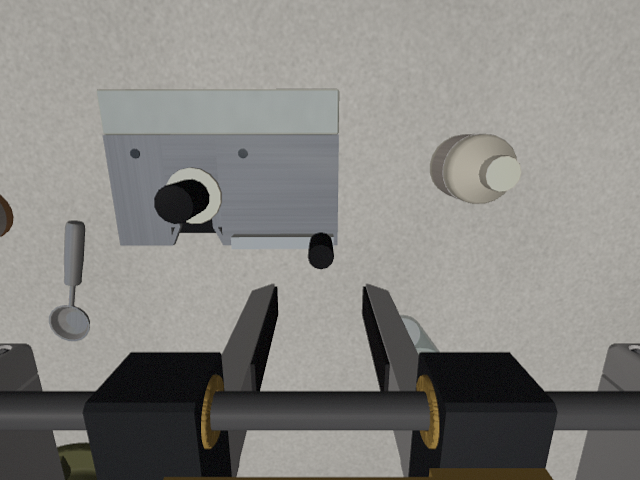

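The cartridge hangs home: its flange and cap centres agree to within 0.1 mm and lie about 1.3 mm from the seat. Next I'll shut the gate.

Emit:
jog_arm --plan '[-0.001,-0.0015,-0.04,0,0,0,-0.001,-0.0015,-0.08,0,0,0,-0.001,-0.0015,-0.115,0,0,0,-0.001,-0.0015,-0.115,0,0,0,-0.001,-0.0015,-0.115,0,0,0]'

```text
clock: 14.75
eef_pos: [504.9, -275.3, 137.4]
eef_rot: [3.141, -0.0, 0.138]
wrist_force: [0.2, -0.1, 1.7]
finger_gap: 45.1
finger_force: 0.0
```

Emit:
jog_arm --plan '[0,0,0,0,0,0,0,0,0,0,0,0,0,0,0,0,0,0,0,0,0,0,0,0,0,0,0,0,0,0,0,0,0,0,0,0,0,0,0,0,0,0]' --claw 0.01 --force 20

```text
clock: 15.45
eef_pos: [504.4, -274.8, 137.2]
eef_rot: [-3.14, -0.001, 0.137]
wrist_force: [-2.7, 10.3, 8.0]
finger_gap: 19.5
finger_force: 20.0
```

Emit:
jog_arm --plan '[-0.0014,0.01,0,0,0,0,-0.0028,0.02,0,0,0,0,-0.0041,0.03,0,0,0,0,-0.0055,0.04,0,0,0,0,-0.0069,0.05,0,0,0,0,-0.0076,0.055,0,0,0,0,-0.0076,0.055,0,0,0,0,-0.0076,0.055,0,0,0,0]'

```text
clock: 16.25
eef_pos: [496.9, -220.8, 137.3]
eef_rot: [3.141, -0.001, 0.137]
wrist_force: [-1.4, 1.3, 7.8]
finger_gap: 19.6
finger_force: 20.0
```

Emit:
jog_arm --plan '[0,0,0,0,0,0,0,0,0,0,0,0,0,0,0,0,0,0,0,0,0,0,0,0,0,0,0.04,0,0,0,0,0,0.08,0,0,0,-0.03,-0.03,0.12,0,0,0,-0.06,-0.06,0.15,0,0,0,-0.06,-0.06,0.15,0,0,0,-0.06,-0.06,0.15,0,0,0]' --claw 0.042

```text
clock: 17.25
eef_pos: [436.2, -281.8, 286.9]
eef_rot: [3.14, -0.001, 0.135]
wrist_force: [1.1, -0.3, -0.0]
finger_gap: 41.9
finger_force: 0.0
```

```bash
python3 - <<'E'
from h import *
s=manip.read_state(); print(s["clock"],s["eef_pos"],s["wrist_force"])
p,d,c=shot("wrist"); W=cloud(c,d);Z=W[...,2]; cv2.imwrite("pics/w6.png",p[:,:,::-1])
near=np.hypot(W[...,0]-527,W[...,1]+161)<32
for n,k in(("cap",near&(abs(Z-163)<5)),("flange",near&(abs(Z-120)<3)&(p.min(2)>150))):
  kk=W[k]; 
  if len(kk): print(n,k.sum(),cv2.minEnclosingCircle(kk[:,:2].astype(np.float32)),np.median(kk,0))
k=(abs(Z-168)<3)&(p.max(2)<70)&(abs(W[...,0]-496)<25)&(abs(W[...,1]+221)<30); kk=W[k]
for q in((kk.min(0)+kk.max(0))/2,np.median(kk,0)):
  print("knob",q,"gate",-55-(q[:2]-[527,-161.3])@np.array([-.1366,.9906]))
E
```

```text
17.25 [ 436.24302349 -281.75825407  286.93541376] [ 1.0790579  -0.30372127 -0.045571  ]
cap 1231 ((526.9432373046875, -162.68136596679688), 15.13192081451416) [ 527.10270654 -163.33418749  163.20232943]
flange 892 ((526.9623413085938, -162.24969482421875), 23.516399383544922) [ 526.47910421 -172.12632764  120.32211155]
knob [ 495.62293508 -222.15496795  168.09124323] gate 0.9968241795373984
knob [ 495.71039611 -222.29206161  168.31357582] gate 1.1445763378633345
```

View pics/w6.png

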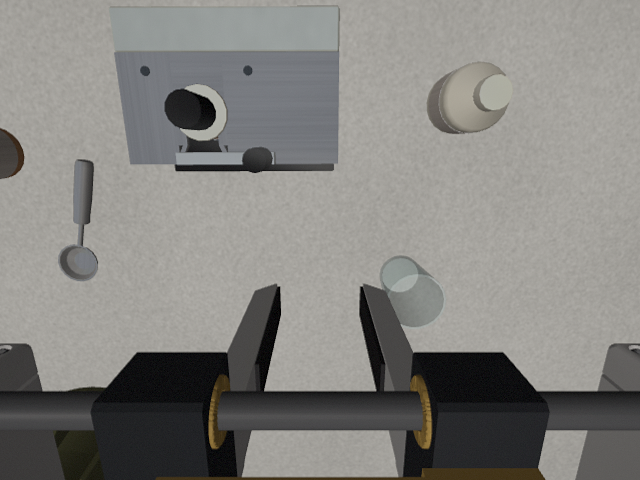

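The gate bar lies across the mouth (u 177–275, v 158), about 1 mm from shut. The cartridge hangs upright with its flange at (203,112), and the fingers are free.

```bash
python3 -c "
from h import *
print(manip.sign_off())"
```

```text
the job is handed in; nothing more can be done
None
```

The job is handed in at about 17 s: the flanged cartridge hangs upright about 1 mm from the seat, the gate measures about 1 mm from shut, and the arm is clear; sign-off returned no verdict.

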